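# Tip the stripped wing nuts into the parts washer

### The arm

A 6-joint arm with a two-finger parallel gripper is mounted at the origin on the work surface. World frame = base frame: x ahead of the robot, y to its left, z up, the work surface at z = 0. Lengths are in mm, angles in rad, forces in N, time in s.
With the tool pointing down it reaches from about 350 to 775 mm from the base axis. Payload 7.3 kg.
Tool frame: the origin (TCP) lies midway between the tips of the shut fingers; the grasp point (between the pads) lies 19 mm behind it; z points along the fingers, y is the direction in which the jaws open and shut (so a half turn about z gives the same grasp; the last joint's range is limited). The gripper opens to 92 mm and grips with 3 to 60 N. Pads are 19 mm wide; open, the fingers measure 130 mm over their backs; the gripper's body (75 mm by 190 mm) begins 47 mm behind the grasp point.
Start: joints at [-1.446, 0.342, 1.524, -0, 1.275, -0.146], TCP at [140.461, -505.881, 226.741] pointing down, gripper open.
Joint ranges: [-2.53, 2.53], [-0.77, 2.02], [0.04, 2.7], [-1, 4.14], [0.28, 2.66], [-3.11, 3.11]. Speed limits (rad/s): [2.57, 2.57, 3.14, 3.14, 3.14, 3.14].

### API

Orientations are given as [roll, pitch, yaw] about the fixed x, y, z axes, in that order (R = Rz(yaw) Ry(pitch) Rx(roll)).
In Python, from plant import sensors, imaging, ticket gives the robot as it stands. The module is installed in compiled form; this text tells all that it offers.
- The arm moves only by the tool arm_command, never from a script. Its argument "increments" is one flat list of numbers, 5 for each row, row after row: the closure, from 0 (fully open) to 1 (shut), then the shift along the tool's x, y, z in mm, then the turn about the tool's z in degrees. In form: [hand, dx, dy, dz, spin, hand, dx, dy, dz, spin, ...]. A call has 1 to 20 rows; each row is the pose to reach, as a shift and turn from the pose commanded when the call began, along the tool's axes at that moment; what a row does not reach only later rows make up. A row lasts 1/8 s, in which the tool goes at most 62.5 mm and 10.7 degrees, less where a joint would pass 70% of its speed; a pose out of reach is approached as far as the arm can. A call with a gripper value outside its range is refused whole. The fingers move at their own pace and stop on an object; the grip force is fixed at half the most. Time passes only in rows, so rows that repeat a pose let the fingers close. It gives the time, the measured TCP pose, the force and the opening at its end, in the units of the state.
- sensors.get_obs(): the state, without advancing time (a new reading comes with each control period).
- imaging.capture(name): name is "scene" or "top" or "wrist"; returns the picture (420x560x3 uint8, blue, green, red); there is no depth.
- imaging.calibration(name): a dict with "fx", "fy", "cx", "cy" (pixels), "world_to_cam" (4x4, takes a point from world to camera coordinates); the wrist camera has in their place "hand_eye" (4x4, takes a point from camera to tool coordinates, whose origin is the TCP and whose axes are the flange's). Camera axes: x right, y down, z forward; pixel columns grow to the right and rows downward; lengths in mm; the calibration is good to about 2 mm. A picture is of the moment at which its call begins: read the wrist's pose just before it. calibration takes no time and is no camera call.
- ticket.close_job(): hands the job in, once; it reports no verdict.
The state is a dict: "time": time; "joint_positions": joint angles; "dq": joint speeds; "tau": joint torques, N m; "tool_pos": TCP position; "tcp_rot": TCP orientation; "contact_force": force on the tool from outside, world axes, zero at the start; "moment": the same for the moment, N m; "grip_width": finger opening in mm.
Only numpy, scipy, OpenCV 4.12 (cv2) and the standard library are available. Lean on these libraries where they do the work, as an engineer would, in place of code of your own. Each camera call takes 0.05 s, during which the arm holds its last target. There are 200 camera calls.

### The job

Slide the parts washer's cover fully open, then carry the tray of five wing nuts over and, with its open lip held low over the tank, tip all five nuts into the tank. Set the empty tray back upright on the middle of its blue mat, leave the cover open, and do not disturb the other parts lying around.

Things in the scene. Friction and masses are not known exactly. Their poses are not given: they have to be found in the camera images.
- washer: Parts washer: a fixed stainless steel box, 340 mm (its x) by 200 mm (its y), 140 mm high, blue front panel towards the robot. Origin: centre of its underside on the table; x along its length away from the robot, z up. Its near half is an open-topped tank, its far half a flat closed deck of the same height.
- tank_mouth (a point): Centre of the tank's mouth, level with the rim (140 mm above the table), axes as the washer. The opening is 170 mm (x) by 176 mm (y), the tank 120 mm deep, walls 8 to 12 mm thick.
- cover (a joint): Position of the aluminium sliding cover on top of the washer: 0 m = tank covered, 0.16 m = fully open (against its stop, cover lying over the far deck). It slides along the washer's +x, takes about 2 to 4 N and stays where it is left. Plate 176 mm by 184 mm, its top 147 mm above the table.
- cover_grip (a point): Point to hold on the cover's red upright grip, moves with the cover, axes as the washer. The grip is a plate 12 mm thick (washer x), 70 mm wide (y), standing 42 mm above the cover from 147 to 189 mm above the table, at the cover's edge nearest the robot; this point is on its middle, 174 mm above the table.
- mat: Blue mat fixed on the table, 220 mm (its x) by 180 mm (y), 4 mm thick: the tray's place. Origin: centre of its underside.
- tray: Steel tipping tray, 160 mm long (its x), 100 mm wide (y), 3 mm thick; walls at both sides and rear (-x) reach 35 mm above its underside, the front end (+x) is open, without rim. About 0.3 kg. A rear post carries a black grip plate over the tray's middle: 12 mm thick (y), 76 mm long (x), 77 to 123 mm above the underside. Origin: centre of the underside; z up.
- tray_lip (a point): Middle of the tray's open front edge, at floor level: 80 mm ahead of the tray's origin (tray +x), 3 mm up. Axes as the tray.
- tray_grip (a point): Point to hold on the tray's black grip plate, 105 mm above the tray's underside over its origin. Axes as the tray; pinch across the tray's y (12 mm thick).
- nut0: Steel wing nut, one of five lying in the tray: hexagonal foot 32 mm across the corners, 36 mm across its wings, 29 mm high, about 60 g. Origin: centre of its underside.
- nut1: Steel wing nut, one of five lying in the tray: hexagonal foot 32 mm across the corners, 36 mm across its wings, 29 mm high, about 60 g. Origin: centre of its underside.
- nut2: Steel wing nut, one of five lying in the tray: hexagonal foot 32 mm across the corners, 36 mm across its wings, 29 mm high, about 60 g. Origin: centre of its underside.
- nut3: Steel wing nut, one of five lying in the tray: hexagonal foot 32 mm across the corners, 36 mm across its wings, 29 mm high, about 60 g. Origin: centre of its underside.
- nut4: Steel wing nut, one of five lying in the tray: hexagonal foot 32 mm across the corners, 36 mm across its wings, 29 mm high, about 60 g. Origin: centre of its underside.
- reducer0: Bystander: steel cone-shaped pipe reducer standing on its wide end, 68 mm across, 100 mm high. Origin: centre of its underside.
- reducer1: Bystander: second reducer, as reducer0. Origin: centre of its underside.
- jar: Bystander: white plastic jar, 72 mm across, 90 mm high. Origin: centre of its underside.
- lockring: Bystander: flat steel ring lying on the table, 64 mm across, 10 mm high. Origin: centre of its underside.
- spanner: Bystander: steel spanner lying on the table, about 180 mm long. Origin: middle of it.

How it is judged (in metres and radians):
On the way, in this order (a step that is already met when the one before it is completed fails the run):
1. the cover is slid fully open while no nut has left the tray (value of joint cover above 0.14 m and distance between each of nut0, nut1, nut2, nut3, nut4 and tray below 0.11 m), for 0.1 s.
2. the nuts are tipped out of the tray: all five are down in the tank while the tray is still tilted, its lip over the mouth and less than 100 mm above the rim (angle between tray's own z axis and vertical above 0.35 rad and x of tray_lip in the frame of tank_mouth between -0.085 and 0.085 m and y of tray_lip in the frame of tank_mouth between -0.088 and 0.088 m and z of tray_lip in the frame of tank_mouth below 0.1 m and x of nut0 in the frame of tank_mouth between -0.088 and 0.088 m and y of nut0 in the frame of tank_mouth between -0.09 and 0.09 m and z of each of nut0, nut1, nut2, nut3, nut4 in the frame of tank_mouth below -0.035 m and x of nut1 in the frame of tank_mouth between -0.088 and 0.088 m and y of nut1 in the frame of tank_mouth between -0.09 and 0.09 m and x of nut2 in the frame of tank_mouth between -0.088 and 0.088 m and y of nut2 in the frame of tank_mouth between -0.09 and 0.09 m and x of nut3 in the frame of tank_mouth between -0.088 and 0.088 m and y of nut3 in the frame of tank_mouth between -0.09 and 0.09 m and x of nut4 in the frame of tank_mouth between -0.088 and 0.088 m and y of nut4 in the frame of tank_mouth between -0.09 and 0.09 m).
At the end, for the whole second after the job is handed in: All five nuts lie at rest in the tank (at least 35 mm below the rim); the empty tray stands flat and still on the mat, its centre within 50 mm (mat x) and 45 mm (mat y) of the mat's centre; the cover is open (more than 140 mm) (x of nut0 in the frame of tank_mouth between -0.088 and 0.088 m and y of nut0 in the frame of tank_mouth between -0.09 and 0.09 m and z of each of nut0, nut1, nut2, nut3, nut4 in the frame of tank_mouth below -0.035 m and x of nut1 in the frame of tank_mouth between -0.088 and 0.088 m and y of nut1 in the frame of tank_mouth between -0.09 and 0.09 m and x of nut2 in the frame of tank_mouth between -0.088 and 0.088 m and y of nut2 in the frame of tank_mouth between -0.09 and 0.09 m and x of nut3 in the frame of tank_mouth between -0.088 and 0.088 m and y of nut3 in the frame of tank_mouth between -0.09 and 0.09 m and x of nut4 in the frame of tank_mouth between -0.088 and 0.088 m and y of nut4 in the frame of tank_mouth between -0.09 and 0.09 m and linear speed of each of nut0, nut1, nut2, nut3, nut4 below 0.03 m/s and x of tray in the frame of mat between -0.05 and 0.05 m and y of tray in the frame of mat between -0.045 and 0.045 m and z of tray in the frame of mat below 0.008 m and angle between tray's own z axis and vertical below 0.06 rad and linear speed of tray below 0.02 m/s and value of joint cover above 0.14 m); the robot touches nothing.
It fails at once if the reducer0 is moved more than 30 mm (distance of reducer0 from where it was at the start of the episode above 0.03 m).
It fails at once if the reducer1 is moved more than 30 mm (distance of reducer1 from where it was at the start of the episode above 0.03 m).
It fails at once if the jar is moved more than 30 mm (distance of jar from where it was at the start of the episode above 0.03 m).
It fails at once if the lockring is moved more than 30 mm (distance of lockring from where it was at the start of the episode above 0.03 m).
It fails at once if the spanner is moved more than 30 mm (distance of spanner from where it was at the start of the episode above 0.03 m).
It also fails if it takes over 67 s, if anything falls off the work surface, if the arm or the gripper's body presses on something with over 40 N, if the wrist force passes 120 N, or if a joint passes its speed limit or range.

## Working session

There is one attempt and no reset: what is moved stays moved. The work goes in short steps, Python scripts to look and compute and a tool call to move; the robot and the scene stay as the last step left them, time stands still between calls to the robot, and variables do not carry over. Pictures are saved under pics/ and viewed, about 8 in all and at most 12, crops included, and the job is handed in when it is done.

Besides the shell and the picture viewer there is one more tool, called after "Call:" in YAML: its name, and indented under it one key for each argument. arm_command: Moves the arm, as the interface text tells. Its arguments: {"type":"object","properties":{"increments":{"type":"array","items":{"type":"number"}}},"required":["increments"]}

```bash
mkdir -p pics
python3 - <<'E'
from plant import sensors, imaging
import cv2, numpy as np
np.set_printoptions(suppress=True,precision=4)
o=sensors.get_obs();print(o)
for n in("scene","top"):
    cv2.imwrite(f"pics/{n}0.png",imaging.capture(n));print(n,imaging.calibration(n))
print(imaging.calibration("wrist"))
E
```

```text
{'time': 0.0, 'joint_positions': array([-1.446 ,  0.3427,  1.5251, -0.    ,  1.2754, -0.146 ]), 'dq': array([ 0.0005, -0.0003,  0.0001,  0.0003,  0.0001,  0.0009]), 'tau': array([  0.0032, -43.1233, -24.4222,   0.072 ,   0.0558,  -0.0001]), 'tool_pos': array([ 140.4109, -505.4367,  226.0234]), 'tcp_rot': array([-3.14  , -0.0002,  0.2708]), 'contact_force': array([-0.2832,  0.5099,  0.0081]), 'moment': array([ 0.0218, -0.0505,  0.0107]), 'grip_width': 91.76740972457314}
scene {'fx': 534.535908552435, 'fy': 534.535908552435, 'cx': 275.8539918835203, 'cy': 202.53433172840823, 'world_to_cam': array([[   0.8572,    0.5149,    0.0046, -458.3168],
       [   0.4503,   -0.7453,   -0.4916, -208.366 ],
       [  -0.2497,    0.4235,   -0.8708, 1722.2212],
       [   0.    ,    0.    ,    0.    ,    1.    ]])}
top {'fx': 419.2457951828692, 'fy': 419.2457951828692, 'cx': 278.8495445637421, 'cy': 206.02472609681115, 'world_to_cam': array([[  -0.0211,   -0.9993,   -0.0295,   18.3497],
       [  -0.9889,    0.0252,   -0.1467,  601.4187],
       [   0.1474,    0.0261,   -0.9887, 1428.1082],
       [   0.    ,    0.    ,    0.    ,    1.    ]])}
{'fx': 311.91071102495823, 'fy': 311.91071102495823, 'cx': 280.69664144556805, 'cy': 211.24832001482193, 'hand_eye': array([[  -0.0003,   -0.9609,   -0.2768,   74.8178],
       [   1.    ,   -0.0002,   -0.0007,    1.0894],
       [   0.0006,   -0.2768,    0.9609, -157.5619],
       [   0.    ,    0.    ,    0.    ,    1.    ]])}
```

View pics/top0.png

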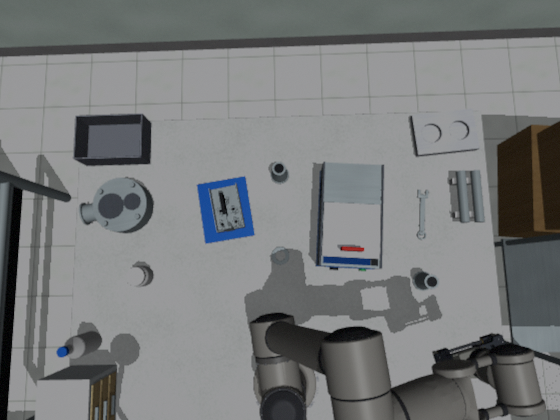

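View pics/scene0.png

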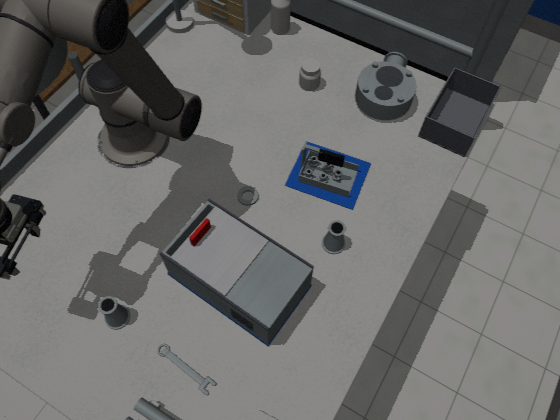

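```bash
cat > h.py <<'E'
import cv2, numpy as np
from scipy.spatial.transform import Rotation as Ro
from plant import sensors, imaging
np.set_printoptions(suppress=True,precision=2)
def tool():
    o=sensors.get_obs();T=np.eye(4);T[:3,:3]=Ro.from_euler('xyz',o['tcp_rot']).as_matrix();T[:3,3]=o['tool_pos'];return T
def cam(n,T=None):
    c=imaging.calibration(n);M=T@c['hand_eye'] if n=='wrist' else np.linalg.inv(c['world_to_cam']);return c,M
def ray(px,z,n,T=None):
    c,M=cam(n,T);d=M[:3,:3]@[(px[0]-c['cx'])/c['fx'],(px[1]-c['cy'])/c['fy'],1];return M[:3,3]+d*(z-M[2,3])/d[2]
def proj(p,n,T=None):
    c,M=cam(n,T);q=np.linalg.inv(M)@[*p,1];return np.array([c['fx']*q[0]/q[2]+c['cx'],c['fy']*q[1]/q[2]+c['cy']])
def big(mask,box=None):
    m=mask.astype('uint8')
    if box: x0,y0,x1,y1=box;k=np.zeros_like(m);k[y0:y1,x0:x1]=1;m=m*k
    cs,_=cv2.findContours(m,cv2.RETR_EXTERNAL,cv2.CHAIN_APPROX_NONE);return max(cs,key=cv2.contourArea)
def rect(cn,z,n,T=None):
    P=np.array([ray(p[0],z,n,T)[:2] for p in cn],'float32');return cv2.minAreaRect(P)
E
python3 - <<'E'
from h import *
for n,bm in(("top",(190,170,265,250)),("scene",(280,135,375,215))):
    I=cv2.imread(f"pics/{n}0.png").astype(int);b,g,r=I[...,0],I[...,1],I[...,2]
    print(n,"mat",rect(big((b>120)&(r<70)&(g<110),bm),4,n))
    red=big((r>120)&(g<80)&(b<80),(300,200,400,270) if n=="top" else (170,200,230,260))
    print("red",rect(red,189,n),rect(red,174,n),cv2.boundingRect(red))
    bl=big((b<45)&(g<45)&(r<45),(215,185,245,215) if n=="top" else (310,145,350,170))
    print("blk",rect(bl,127,n),cv2.boundingRect(bl))
a=cv2.resize(cv2.imread("pics/top0.png")[150:280,190:400],None,fx=3.8,fy=3.8,interpolation=2)
cv2.imwrite("pics/z.png",a[:590,:799])
E
```

```text
top mat ((601.181640625, 200.1492462158203), (216.9742431640625, 177.244384765625), 8.40815258026123)
red ((441.0849914550781, -225.08987426757812), (65.05795288085938, 11.973405838012695), 85.1170883178711) ((441.7305908203125, -227.2733612060547), (65.80188751220703, 12.110310554504395), 85.11708068847656) (342, 246, 22, 5)
blk ((604.4654541015625, 188.02330017089844), (20.025936126708984, 67.95021057128906), 89.9757308959961) (220, 193, 7, 21)
scene mat ((601.0814208984375, 202.00335693359375), (217.2102508544922, 178.27142333984375), 8.373835563659668)
red ((441.2984313964844, -224.79393005371094), (67.98822021484375, 9.450976371765137), 86.14462280273438) ((435.4061279296875, -219.5401153564453), (68.8307876586914, 9.56810188293457), 86.1446304321289) (189, 218, 20, 21)
blk ((613.3975219726562, 168.74517822265625), (80.69563293457031, 59.31448745727539), 10.331685066223145) (317, 149, 28, 21)
```

View pics/z.png

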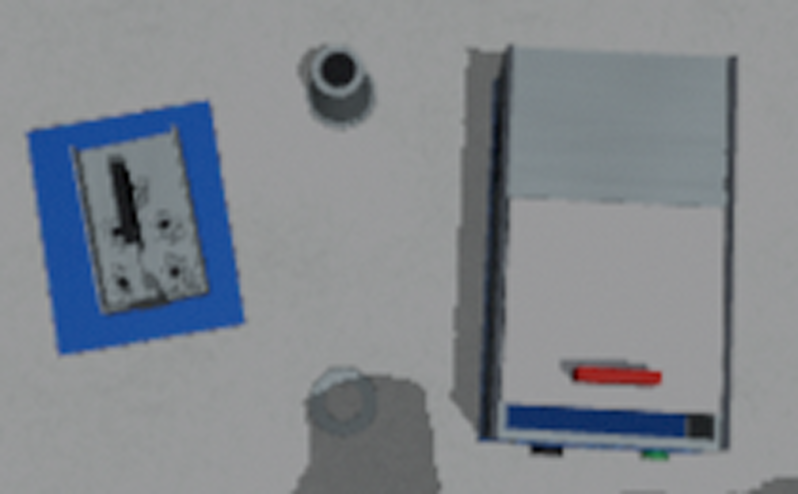

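The tray's open lip points away from the robot, with yaw about +9°. The washer's yaw is about -4.5°, and both views put the red grip at (441,-225). Next I move the shut fingers in front of the grip.

Call:
arm_command:
  increments: [1, 40, -25, 0, 3, 1, 85, -50, 0, 6, 1, 130, -80, 0, 9, 1, 175, -107, 0, 12, 1, 220, -134, 0, 15, 1, 265, -162, 0, 18, 1, 305, -187, 0, 20, 1, 331, -202, 0, 20, 1, 331, -202, 0, 20, 1, 331, -202, 0, 20]

```text
time: 1.35
tool_pos: [404.9, -223.0, 226.5]
tcp_rot: [3.141, 0.001, -0.078]
contact_force: [0.4, -0.6, -0.2]
grip_width: 0.9
```

Run:
```python
from h import *
T=tool();I=imaging.capture("wrist");np.save("pics/T1.npy",T);cv2.imwrite("pics/w1.png",I);print(T[:3,3],sensors.get_obs()['tcp_rot'])
J=I.astype(int);b,g,r=J[...,0],J[...,1],J[...,2]
red=big((r>110)&(g<80)&(b<80));print(rect(red,189,'wrist',T),cv2.boundingRect(red))
```

```text
[ 404.88 -223.01  226.46] [ 3.14  0.   -0.08]
((440.8458251953125, -248.49346923828125), (24.229930877685547, 10.925043106079102), 85.51798248291016) (296, 174, 39, 18)
```

View pics/w1.png

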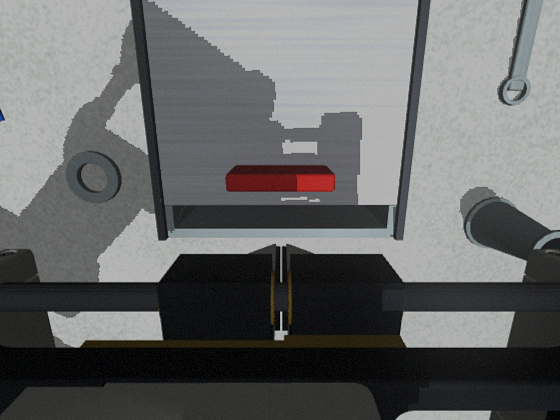

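The wrist view shows the cover slightly open already, with a gap between the cover edge at row 205 and the front rim at rows 230-238. The red grip sits at columns 226-335 and is well aligned with the fingers. Next I get the rim points from this picture, then push.

Run:
```python
from h import *
T=np.load("pics/T1.npy")
for p in [(280,230),(280,238),(166,230),(395,230),(158,240),(406,240),(172,206),(392,206)]: print(p,ray(p,140,'wrist',T))
print("cover edge",ray((280,205),147,'wrist',T),"red near base",ray((280,191),189,'wrist',T))
yaw=-.078;R=np.array([[np.cos(yaw),-np.sin(yaw)],[np.sin(yaw),np.cos(yaw)]])
I=cv2.imread("pics/w1.png");print(I[222:244,280].tolist());print(I[220,150:180].sum(1).tolist());print(I[220,385:412].sum(1).tolist())
```

```text
(280, 230) [ 393.47 -222.36  140.  ]
(280, 238) [ 386.42 -221.8   140.  ]
(166, 230) [ 400.85 -128.16  140.  ]
(395, 230) [ 386.03 -317.34  140.  ]
(158, 240) [ 392.6  -119.89  140.  ]
(406, 240) [ 376.41 -326.71  140.  ]
(172, 206) [ 420.85 -136.72  140.  ]
(392, 206) [ 406.92 -314.44  140.  ]
cover edge [ 416.71 -224.22  147.  ] red near base [ 437.13 -225.95  189.  ]
[[45, 45, 46], [43, 42, 40], [42, 40, 37], [46, 45, 42], [45, 42, 40], [41, 38, 38], [87, 84, 76], [171, 167, 154], [166, 162, 149], [160, 158, 144], [162, 157, 145], [163, 158, 144], [159, 156, 140], [162, 159, 146], [161, 160, 142], [165, 162, 150], [175, 176, 178], [171, 175, 171], [174, 175, 172], [176, 176, 175], [177, 175, 178], [175, 176, 175]]
[530, 523, 537, 533, 547, 496, 200, 101, 120, 112, 118, 116, 119, 105, 74, 61, 177, 245, 239, 246, 244, 250, 253, 184, 122, 95, 100, 125, 125, 103]
[132, 130, 252, 460, 478, 483, 471, 482, 301, 214, 136, 102, 130, 229, 240, 231, 236, 224, 223, 221, 442, 531, 537, 528, 534, 539, 537]
```

Call:
arm_command:
  increments: [1, 0, 0, 30, 0, 1, 0, 0, 63, 0, 1, 0, 0, 63, 0, 1, 15, 0, 63, 0, 1, 25, 0, 63, 0, 1, 40, 0, 63, 0, 1, 55, 0, 63, 0, 1, 70, 0, 63, 0, 1, 85, 0, 63, 0, 1, 100, 0, 63, 0, 1, 115, 0, 63, 0, 1, 130, 0, 63, 0, 1, 130, 0, 63, 0]

```text
time: 3.02
tool_pos: [536.4, -232.6, 163.4]
tcp_rot: [-3.142, -0.001, -0.077]
contact_force: [0.1, 0.2, -0.0]
grip_width: 0.0
```

Call:
arm_command:
  increments: [1, 4, 0, 0, 0, 1, 8, 0, 0, 0, 1, 12, 0, 0, 0, 1, 16, 0, 0, 0, 1, 18, 0, 0, 0, 1, 18, 0, 0, 0]

```text
time: 3.78
tool_pos: [553.3, -234.5, 163.8]
tcp_rot: [3.141, -0.001, -0.078]
contact_force: [-0.3, 0.9, 0.6]
grip_width: 0.3
```

Call:
arm_command:
  increments: [1, 3, 0, 0, 0, 1, 6, 0, 0, 0, 1, 9, 0, 0, 0, 1, 12, 0, 0, 0]

```text
time: 4.28
tool_pos: [559.0, -234.9, 163.9]
tcp_rot: [-3.141, 0.014, -0.078]
contact_force: [-33.0, 2.4, 17.6]
grip_width: 0.5
```

Run:
```python
from h import *
I=imaging.capture("top");cv2.imwrite("pics/top1.png",I);print(sensors.get_obs()['tool_pos'],sensors.get_obs()['contact_force'])
J=I.astype(int);b,g,r=J[...,0],J[...,1],J[...,2]
red=big((r>100)&(g<80)&(b<80),(300,150,400,270));print(rect(red,189,'top'))
```

```text
[ 558.95 -234.86  163.96] [-27.08   2.56  13.93]Traceback (most recent call last):
  File "<stdin>", line 4, in <module>
  File "h.py", line 16, in big
    cs,_=cv2.findContours(m,cv2.RETR_EXTERNAL,cv2.CHAIN_APPROX_NONE);return max(cs,key=cv2.contourArea)
                                                                            ~~~^^^^^^^^^^^^^^^^^^^^^^^^
ValueError: max() iterable argument is empty
```

Call:
arm_command:
  increments: [1, -15, 0, 0, 0, 1, -25, 0, -40, 0, 1, -30, 0, -80, 0, 1, -38, -30, -116, -1, 0, -38, -80, -116, -3, 0, -38, -130, -116, -5, 0, -38, -185, -116, -7, 0, -38, -240, -116, -9, 0, -38, -295, -116, -11, 0, -38, -350, -116, -13, 0, -38, -400, -116, -13.5, 0, -38, -429, -116, -13.5, 0, -38, -429, -116, -13.5, 0, -38, -429, -116, -13.5]

```text
time: 6.08
tool_pos: [560.8, 194.9, 279.7]
tcp_rot: [3.141, -0.0, 0.157]
contact_force: [-0.6, -1.2, -0.4]
grip_width: 91.1
```

Run:
```python
from h import *
T=tool();I=imaging.capture("wrist");np.save("pics/T2.npy",T);cv2.imwrite("pics/w2.png",I);print(T[:3,3],sensors.get_obs()['tcp_rot'],sensors.get_obs()['time'])
I=imaging.capture("top");cv2.imwrite("pics/top1.png",I)
J=I.astype(int);b,g,r=J[...,0],J[...,1],J[...,2]
red=big((r>100)&(g<80)&(b<80),(300,150,400,270));print(rect(red,189,'top'))
print("ex",ray((0,0),0,'top'))
```

```text
[560.76 194.86 279.74] [ 3.14 -0.    0.16] 6.125
((575.052734375, -234.4670867919922), (66.06371307373047, 12.124417304992676), 84.90953063964844)
ex [1467.79 1100.97   -0.  ]
```

View pics/w2.png

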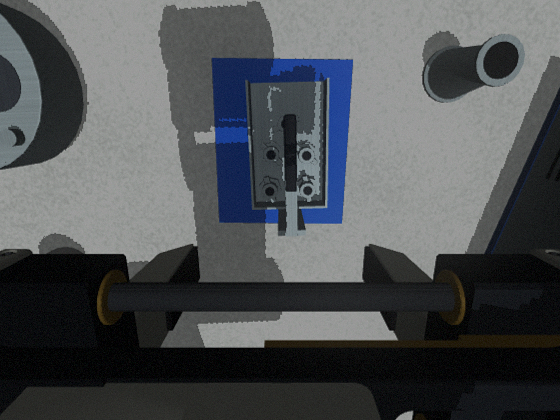

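Run:
```python
from h import *
T=np.load("pics/T2.npy");I=cv2.imread("pics/w2.png").astype(int)
for p in [(247,81),(252,208),(327,208),(328,80)]: print(p,ray(p,39,'wrist',T))
m=(I.sum(2)<75);c=big(m,(275,105,305,200));print(cv2.boundingRect(c))
for r in range(112,196,8):
    k=np.where(m[r,275:305])[0]+275
    if len(k): print(r,k.min(),k.max(),ray(((k.min()+k.max())/2,r),127,'wrist',T))
```

```text
(247, 81) [674.22 252.35  39.  ]
(252, 208) [520.14 226.01  39.  ]
(327, 208) [535.66 127.86  39.  ]
(328, 80) [690.31 157.66  39.  ]
(284, 129, 13, 39)
120 283 295 [637.46 198.03 127.  ]
128 288 295 [630.55 194.45 127.  ]
136 284 295 [622.87 195.12 127.  ]
144 284 295 [615.38 193.87 127.  ]
152 285 295 [607.87 192.13 127.  ]
160 285 295 [600.17 190.85 127.  ]
168 295 295 [593.14 184.63 127.  ]
```

The cover moved 134 mm to its stop; red grip is now at (575,-234). The picture shows the black plate at columns 283-297, rows 114-190, which puts the tray centre at about (605,191) with yaw 9.9°. Next I grasp it.

Call:
arm_command:
  increments: [0, 22, 5, 20, -0.9, 0, 43.4, 10.6, 50, -0.9, 0, 43.4, 10.6, 95, -0.9, 0, 43.4, 10.6, 135, -0.9, 0, 43.4, 10.6, 170, -0.9, 0, 43.4, 10.6, 190, -0.9, 0, 43.4, 10.6, 190, -0.9, 1, 43.4, 10.6, 190, -0.9, 1, 43.4, 10.6, 190, -0.9, 1, 43.4, 10.6, 190, -0.9, 1, 43.4, 10.6, 190, -0.9, 1, 43.4, 10.6, 190, -0.9, 1, 43.4, 10.6, 190, -0.9, 1, 43.4, 10.6, 190, -0.9]

```text
time: 7.92
tool_pos: [605.0, 191.8, 89.6]
tcp_rot: [3.141, 0.0, 0.173]
contact_force: [-0.4, -1.2, -0.7]
grip_width: 26.5
```

Call:
arm_command:
  increments: [1, 0, 0, 0, 0, 1, 0, 0, 0, 0, 1, 0, 0, 0, 0, 1, 0, 0, 0, 0]

```text
time: 8.43
tool_pos: [605.0, 192.0, 89.5]
tcp_rot: [-3.141, 0.0, 0.173]
contact_force: [0.6, 2.5, -1.3]
grip_width: 11.9
```

Call:
arm_command:
  increments: [1, 0, 0, -4, 0, 1, 0, 0, -12, 0, 1, 0, 0, -25, 0, 1, 0, 0, -40, 0, 1, 0, 0, -55, 0, 1, 0, 0, -70, 0, 1, 0, 0, -85, 0, 1, 0, 0, -100, 0, 1, 0, 0, -110, 0, 1, 0, 0, -115, 0, 1, 0, 0, -115, 0]

```text
time: 9.8
tool_pos: [605.1, 191.8, 204.8]
tcp_rot: [3.142, -0.0, 0.173]
contact_force: [0.5, 1.1, -6.0]
grip_width: 11.8
```

Run:
```python
from h import *
cv2.imwrite("pics/s2.png",cv2.resize(imaging.capture("scene")[60:330,130:460],None,fx=2,fy=2,interpolation=2));print(sensors.get_obs()['contact_force'],sensors.get_obs()['moment'],sensors.get_obs()['grip_width'])
```

```text
[-0.33  0.54 -5.97] [ 0.03 -0.07 -0.02] 11.845252873738174
```

View pics/s2.png

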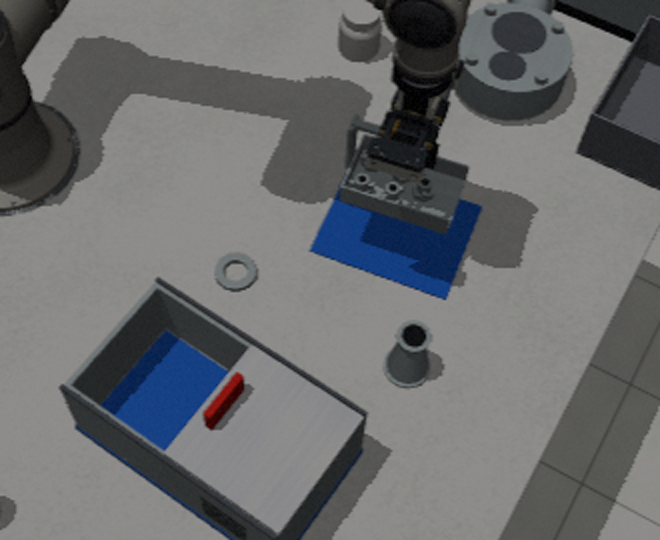

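The tray hangs level at 6 N, with the nuts inside and the tank open. The tool can only spin about its vertical axis, so I'll tip the tray by letting it pivot in the jaws. Its rear underside will rest on the washer's front rim while I lower the grip. First I carry it over.

Call:
arm_command:
  increments: [1, 0, 0, -12, 0, 1, 0, 0, -35, 0, 1, 0, 0, -60, 0, 1, -4, 8, -82, 0.3, 1, -15, 27, -97, 1, 1, -31, 54, -105, 2, 1, -48, 85, -105, 3.2, 1, -68, 120, -105, 4.5, 1, -88, 155, -105, 5.8, 1, -110, 194, -105, 7.2, 1, -132, 232, -105, 8.6, 1, -152, 267, -105, 9.9, 1, -172, 302, -105, 11.2, 1, -189, 333, -105, 12.4, 1, -205, 360, -105, 13.4, 1, -216, 380, -105, 14.1, 1, -220, 387, -105, 14.4, 1, -220, 387, -105, 14.4, 1, -220, 387, -105, 14.4]

```text
time: 12.22
tool_pos: [455.1, -226.5, 309.8]
tcp_rot: [-3.141, -0.0, -0.077]
contact_force: [-0.1, -0.0, -6.3]
grip_width: 11.5
```

Run:
```python
from h import *
T=tool();np.save("pics/T3.npy",T);cv2.imwrite("pics/w3.png",imaging.capture("wrist"));o=sensors.get_obs();print(o['contact_force'],o['moment'],o['grip_width'],T[:3,3])
```

```text
[-0.94  0.11 -5.79] [ 0.01 -0.07  0.  ] 11.933379832645707 [ 455.05 -226.53  309.78]
```

View pics/w3.png

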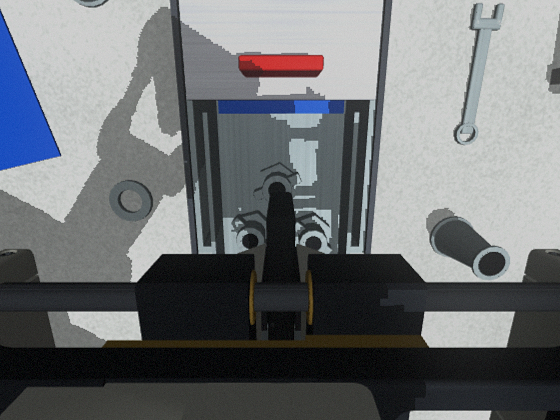

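The tray is centred over the tank (columns 217-345, with the tank walls at 194 and 370), and the nuts are still inside. Next I lower it onto the rim and start tilting.

Call:
arm_command:
  increments: [1, 0, 0, 10, 0, 1, 0, 0, 28, 0, 1, 0, 0, 50, 0, 1, 0, 0, 68, 0, 1, 0, 0, 78, 0, 1, 0, 0, 81, 0, 1, 0, 0, 84, 0, 1, 5, 0, 87, 0, 1, 10, 0, 90.5, 0, 1, 14, 0, 94, 0, 1, 17.7, 0, 97.6, 0]

```text
time: 13.65
tool_pos: [474.1, -229.1, 213.0]
tcp_rot: [3.14, -0.004, -0.078]
contact_force: [2.4, 0.1, 5.4]
grip_width: 11.6
```

Run:
```python
from h import *
cv2.imwrite("pics/s3.png",cv2.resize(imaging.capture("scene")[140:350,120:370],None,fx=2.6,fy=2.6,interpolation=2));o=sensors.get_obs();print(o['contact_force'],o['moment'],o['grip_width'],o['tool_pos'])
```

```text
[3.88 0.53 6.11] [ 0.25 -0.15  0.01] 11.874353813656686 [ 474.54 -229.11  212.6 ]
```

View pics/s3.png

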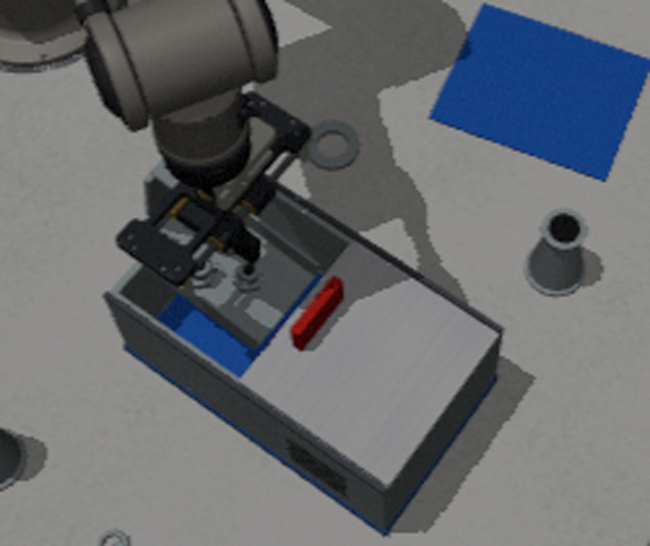

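Contact adds about 12 N, and the tray is pivoting as planned with the lip over the tank. I continue to about 0.6 rad.

Call:
arm_command:
  increments: [1, 3.5, 0, 3.8, 0, 1, 6.8, 0, 7.6, 0, 1, 10, 0, 11.6, 0, 1, 12.9, 0, 15.7, 0, 1, 15.7, 0, 20, 0, 1, 18.3, 0, 24.2, 0, 1, 20.7, 0, 28.6, 0, 1, 22.9, 0, 33, 0, 1, 22.9, 0, 33, 0, 1, 22.9, 0, 33, 0]

```text
time: 14.95
tool_pos: [499.1, -231.1, 180.8]
tcp_rot: [3.14, -0.009, -0.078]
contact_force: [9.3, 0.3, 4.8]
grip_width: 12.0
```

Run:
```python
from h import *
a=imaging.capture("scene")[190:300,140:330];a=cv2.resize(a,None,fx=2.6,fy=2.6,interpolation=2);b=imaging.capture("wrist")[0:300,130:430]
im=np.zeros((300,800,3),'uint8');im[:a.shape[0],:a.shape[1]]=a;im[:,500:]=b;cv2.imwrite("pics/c4.png",im);o=sensors.get_obs();print(o['contact_force'],o['moment'],o['grip_width'],o['tool_pos'],o['time'])
```

```text
[8.91 0.51 5.5 ] [ 0.37 -1.29 -0.04] 11.961094373581682 [ 499.04 -231.13  180.77] 15.05
```

View pics/c4.png

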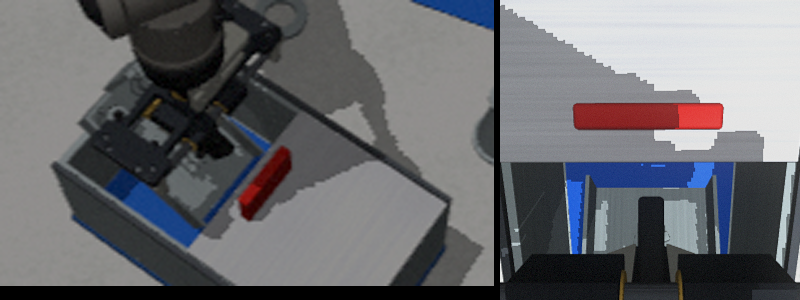

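Call:
arm_command:
  increments: [1, 1.3, 0, 3, 0, 1, 2.6, 0, 6, 0, 1, 3.8, 0, 9, 0]

```text
time: 15.42
tool_pos: [503.1, -231.5, 172.2]
tcp_rot: [3.139, -0.01, -0.078]
contact_force: [9.4, 1.2, 7.4]
grip_width: 11.9
```

Call:
arm_command:
  increments: [1, 1.6, 0, 4.6, 0, 1, 3, 0, 9.2, 0, 1, 3, 0, 9.2, 0, 1, 3, 0, 9.2, 0]

```text
time: 15.92
tool_pos: [506.5, -231.8, 162.6]
tcp_rot: [3.139, -0.01, -0.078]
contact_force: [11.6, 1.1, 2.2]
grip_width: 12.0
```

Run:
```python
from h import *
a=imaging.capture("scene")[180:290,150:290];a=cv2.resize(a,None,fx=4,fy=4,interpolation=2)
a=np.clip(a.astype(float)*1.6,0,255).astype('uint8');cv2.imwrite("pics/c5.png",a);o=sensors.get_obs();print(o['contact_force'],o['moment'],o['grip_width'],o['tool_pos'],o['time'])
```

```text
[11.92  0.62  2.45] [ 0.36 -1.67 -0.03] 12.021258957725875 [ 506.48 -231.79  162.65] 15.975
```

View pics/c5.png

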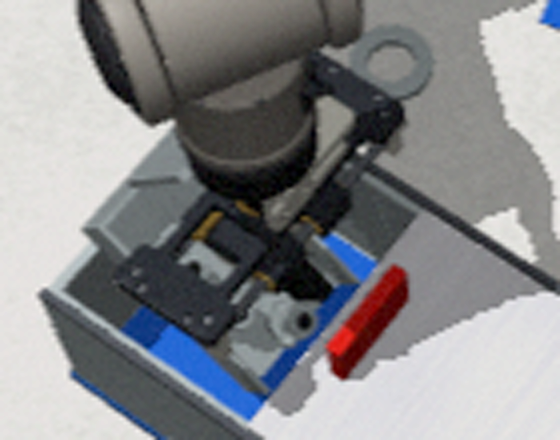

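All the nuts have slid towards the lip, and one is visible at the lip at about (300,315). The lip is close to the tank floor, so I withdraw along the tray's floor direction. That keeps the tilt and gives the nuts room to drop.

Call:
arm_command:
  increments: [1, -3.5, 0, -3.6, 0, 1, -7, 0, -7.2, 0, 1, -10.5, 0, -10.8, 0, 1, -14, 0, -14.3, 0, 1, -17.4, 0, -17.9, 0, 1, -17.4, 0, -17.9, 0, 1, -17.4, 0, -17.9, 0, 1, -17.4, 0, -17.9, 0]

```text
time: 16.98
tool_pos: [484.7, -229.7, 179.2]
tcp_rot: [3.141, 0.0, -0.078]
contact_force: [1.3, 0.3, 5.0]
grip_width: 12.0
```

Run:
```python
from h import *
a=imaging.capture("scene")[180:290,150:290];a=cv2.resize(a,None,fx=3.2,fy=3.2,interpolation=2);b=imaging.capture("wrist")[0:300,130:430]
im=np.zeros((360,760,3),'uint8');im[:a.shape[0],:a.shape[1]]=a;im[:300,455:755]=b;im=np.clip(im.astype(float)*1.6,0,255).astype('uint8');cv2.imwrite("pics/c6.png",im);o=sensors.get_obs();print(o['contact_force'],o['moment'],o['grip_width'],o['tool_pos'],o['time'])
```

```text
[2.73 0.87 5.72] [0.1  0.22 0.03] 12.008644098217403 [ 484.77 -229.72  179.17] 17.075
```

View pics/c6.png

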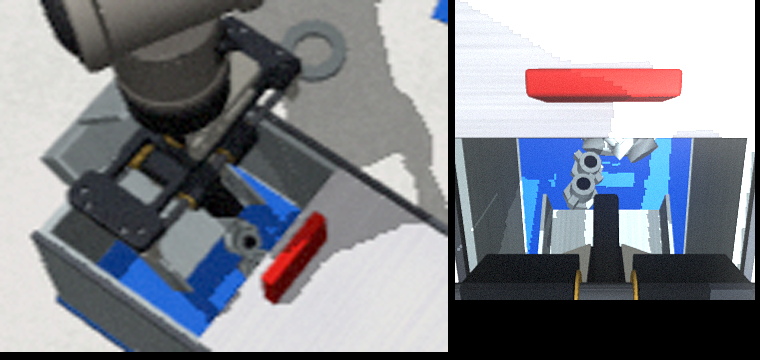

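The nuts now lie on the blue tank floor ahead of the lip, around (580-650, 140-185) in the wrist crop, and the visible tray floor is clear. I lift a little and weigh.

Call:
arm_command:
  increments: [1, 0, 0, -8, 0, 1, 0, 0, -20, 0, 1, 0, 0, -35, 0, 1, 0, 0, -50, 0, 1, 0, 0, -60, 0, 1, 0, 0, -60, 0, 1, 0, 0, -60, 0, 1, 0, 0, -60, 0]

```text
time: 18.08
tool_pos: [484.6, -229.5, 238.2]
tcp_rot: [-3.141, 0.001, -0.078]
contact_force: [-0.1, 0.6, -2.6]
grip_width: 11.7
```

Run:
```python
from h import *
b=imaging.capture("wrist")[0:300,130:430]
s=imaging.capture("scene")[150:290,130:290];s=cv2.resize(s,None,fx=2.6,fy=2.6,interpolation=2)
im=np.zeros((600,800,3),'uint8');im[:364,:416]=s;im[:450,-380:]=cv2.resize(b,(380,450));im=np.clip(im.astype(float)*1.5,0,255).astype('uint8');cv2.imwrite("pics/c7.png",im);o=sensors.get_obs();print(o['contact_force'],o['moment'],o['grip_width'],o['tool_pos'],o['time'])
```

```text
[-0.47  0.17 -2.41] [ 0.02 -0.11 -0.  ] 11.67492235450941 [ 484.74 -229.59  238.36] 18.175
```

Weight is down to about 2.5 N, so the tray is empty. Next I work out the current tilt from the plate's dark front end and the tray's bright front edge in the wrist picture.

Run:
```python
from h import *
T=tool();I=imaging.capture("wrist");np.save("pics/T7.npy",T);cv2.imwrite("pics/w7.png",I);g=I.sum(2)
print("dark rows", np.where(g[:255,276:288].mean(1)<110)[0][:8], g[100:256:4,276:288].mean(1).astype(int).tolist())
for r in range(130,256,12): 
    k=np.where(g[r,250:315]<110)[0]+250
    print(r,(k.min(),k.max()) if len(k) else None,end=' ')
print()
for th in(0,.2,.4,.6,.8):
    c,s=np.cos(th),np.sin(th);f=lambda x,y,z:proj((T@[x*c+z*s,y,-19-(-x*s+z*c),1])[:3],'wrist',T)
    print(th,"plate tops",f(38,6,18),f(38,-6,18),"plate bottom",f(38,0,-28),"lip",f(80,50,-102),f(80,-50,-102),"wall top front",f(80,-50,-70))
```

```text
dark rows [194 195 196 197 198 199 200 201] [252, 134, 659, 653, 606, 454, 391, 394, 381, 372, 405, 219, 192, 328, 373, 369, 195, 206, 208, 207, 201, 201, 200, 208, 74, 74, 71, 71, 72, 72, 70, 64, 68, 68, 65, 61, 61, 57, 55]
130 None 142 None 154 None 166 (np.int64(257), np.int64(264)) 178 None 190 None 202 (np.int64(250), np.int64(292)) 214 (np.int64(269), np.int64(293)) 226 (np.int64(269), np.int64(293)) 238 (np.int64(269), np.int64(293)) 250 (np.int64(265), np.int64(296)) 
0 plate tops [293.28 217.01] [263.61 217.01] plate bottom [279.09 192.18] lip [347.43 114.49] [211.71 114.54] wall top front [201.02 113.49]
0.2 plate tops [292.65 205.22] [264.5  205.22] plate bottom [279.18 200.29] lip [342.26 143.5 ] [217.09 143.53] wall top front [207.72 137.3 ]
0.4 plate tops [292.01 197.9 ] [265.39 197.9 ] plate bottom [279.25 210.34] lip [338.66 171.84] [220.85 171.86] wall top front [212.66 161.4 ]
0.6 plate tops [291.4  194.74] [266.25 194.74] plate bottom [279.31 221.88] lip [336.33 199.83] [223.29 199.85] wall top front [216.15 185.69]
0.8 plate tops [290.84 195.24] [267.03 195.24] plate bottom [279.35 234.6 ] lip [335.09 227.84] [224.58 227.85] wall top front [218.42 210.2 ]
```

The plate front at row 194 and its top width of about 24 px mean the tray is still held tilted at about 0.65 rad, because the jaws' friction holds it. I level it by dragging the lip end of the underside back over the front rim.

Call:
arm_command:
  increments: [1, -10, 0, -1, 0, 1, -28, 0, -3, 0, 1, -48, 0, -3, 0, 1, -62, 0, -3, 0, 1, -70, 0, -1, 0, 1, -79, 0, -1, 0, 1, -88, 0, -1.5, 0, 1, -97, 0, -1, 0, 1, -106, 0, -0.5, 0, 1, -115, 0, 1, 0, 1, -123, 0, 3, 0, 1, -129, 0, 5, 0, 1, -134, 0, 7, 0]

```text
time: 19.85
tool_pos: [350.6, -219.4, 232.3]
tcp_rot: [3.141, -0.0, -0.078]
contact_force: [0.7, -0.6, 8.2]
grip_width: 12.1
```

Call:
arm_command:
  increments: [1, -5, 0, 2.5, 0, 1, -11, 0, 5, 0, 1, -11, 0, 6, 0, 1, -11, 0, 6, 0, 1, -11, 0, -10, 0, 1, -11, 0, -35, 0, 1, -11, 0, -60, 0, 1, -11, 0, -75, 0, 1, -11, 0, -75, 0, 1, -11, 0, -75, 0]

```text
time: 21.1
tool_pos: [339.3, -217.8, 305.5]
tcp_rot: [-3.14, 0.003, -0.078]
contact_force: [1.0, -0.1, -2.4]
grip_width: 11.7
```

Run:
```python
from h import *
T=tool();I=imaging.capture("wrist");cv2.imwrite("pics/w8.png",I);g=I.sum(2);o=sensors.get_obs();print(T[:3,3],o['contact_force'],o['moment'])
print(g[80:256:4,276:288].mean(1).astype(int).tolist())
for r in range(186,256,4):
    k=np.where(g[r,250:315]<110)[0]+250
    print(r,(k.min(),k.max()) if len(k) else None,end=' ')
```

```text
[ 339.31 -217.81  305.46] [-1.01 -0.51 -1.96] [ 0.07 -0.01  0.02]
[188, 187, 187, 188, 185, 191, 186, 185, 186, 188, 186, 225, 299, 304, 298, 301, 300, 298, 298, 299, 296, 295, 293, 294, 291, 291, 289, 268, 76, 74, 78, 89, 82, 84, 83, 78, 78, 77, 74, 70, 68, 68, 72, 63]
186 None 190 (np.int64(271), np.int64(290)) 194 (np.int64(270), np.int64(292)) 198 (np.int64(268), np.int64(293)) 202 (np.int64(267), np.int64(295)) 206 (np.int64(267), np.int64(295)) 210 (np.int64(267), np.int64(295)) 214 (np.int64(267), np.int64(295)) 218 (np.int64(267), np.int64(295)) 222 (np.int64(267), np.int64(295)) 226 (np.int64(267), np.int64(295)) 230 (np.int64(267), np.int64(295)) 234 (np.int64(267), np.int64(295)) 238 (np.int64(267), np.int64(295)) 242 (np.int64(267), np.int64(294)) 246 (np.int64(267), np.int64(294)) 250 (np.int64(265), np.int64(296)) 254 (np.int64(250), np.int64(314))
```

The lip now shows at row 124, which corresponds to about 0.06 rad, so the tray is nearly level. I carry it back over the mat centre (601,201).

Call:
arm_command:
  increments: [1, 5, -9, 0, -0.3, 1, 16, -31, 0, -0.9, 1, 32, -61, 0, -1.8, 1, 50, -96, 0, -2.8, 1, 71, -136, 0, -4, 1, 91, -175, 0, -5.2, 1, 114, -219, 0, -6.5, 1, 137, -263, 0, -7.7, 1, 157, -302, 0, -8.9, 1, 178, -342, 0, -10, 1, 196, -377, 0, -11.1, 1, 212, -407, 0, -12, 1, 223, -429, 0, -12.6, 1, 228, -438, 0, -12.9, 1, 228, -438, 0, -12.9, 1, 228, -438, 0, -12.9]

```text
time: 23.15
tool_pos: [601.5, 199.8, 306.8]
tcp_rot: [3.141, 0.0, 0.146]
contact_force: [-0.5, -0.1, -2.4]
grip_width: 11.8
```

Call:
arm_command:
  increments: [1, 0, 0, 15, 0, 1, 0, 0, 45, 0, 1, 0, 0, 85, 0, 1, 0, 0, 125, 0, 1, 0, 0, 165, 0, 1, 0, 0, 192, 0, 1, 0, 0, 202, 0, 1, 0, 0, 207, 0, 1, 0, 0, 210, 0, 1, 0, 0, 213, 0, 1, 0, 0, 215, 0, 1, 0, 0, 216.5, 0, 1, 0, 0, 216.5, 0]

```text
time: 24.78
tool_pos: [602.1, 200.6, 92.6]
tcp_rot: [3.141, -0.002, 0.147]
contact_force: [-5.7, -1.1, 9.7]
grip_width: 11.8
```

Call:
arm_command:
  increments: [1, 0, 0, -1, 0, 0.8, 0, 0, -1, 0, 0, 0, 0, -1, 0, 0, 0, 0, -1, 0, 0, 0, 0, -1, 0, 0, 0, 0, -1, 0, 0, 0, 0, -1, 0, 0, 0, 0, -1, 0, 0, 0, 0, -15, 0, 0, 0, 0, -45, 0, 0, -5, 0, -90, 0, 0, -20, 0, -140, 0, 0, -40, 0, -180, 0, 0, -50, 0, -200, 0, 0, -50, 0, -200, 0, 0, -50, 0, -200, 0]

```text
time: 26.78
tool_pos: [552.2, 193.0, 288.5]
tcp_rot: [3.141, 0.003, 0.147]
contact_force: [0.6, -0.2, -0.3]
grip_width: 92.0
```

Run:
```python
from h import *
T=tool();w=imaging.capture("wrist");t=imaging.capture("top");s=imaging.capture("scene");o=sensors.get_obs();print(T[:3,3],o['contact_force'],o['grip_width'],o['time'])
np.save("pics/T9.npy",T);cv2.imwrite("pics/w9.png",w)
im=np.zeros((600,800,3),'uint8')
im[:300,:400]=cv2.resize(s[130:310,150:390],(400,300),interpolation=2);im[:300,400:]=cv2.resize(w,(400,300))
im[300:,:400]=cv2.resize(t[150:285,300:480],(400,300),interpolation=2);im[300:,400:]=cv2.resize(s[195:285,160:280],(400,300),interpolation=2)
cv2.imwrite("pics/end.png",np.clip(im*1.3,0,255).astype('uint8'))
J=t.astype(int);b,g,r=J[...,0],J[...,1],J[...,2]
red=big((r>100)&(g<80)&(b<80),(300,150,400,270));print(rect(red,189,'top'))
```

```text
[552.25 193.05 288.49] [ 0.72 -0.62  0.75] 91.66209302489857 26.925
((575.1458740234375, -234.53611755371094), (66.18470764160156, 12.32229232788086), 84.90953063964844)
```

View pics/end.png

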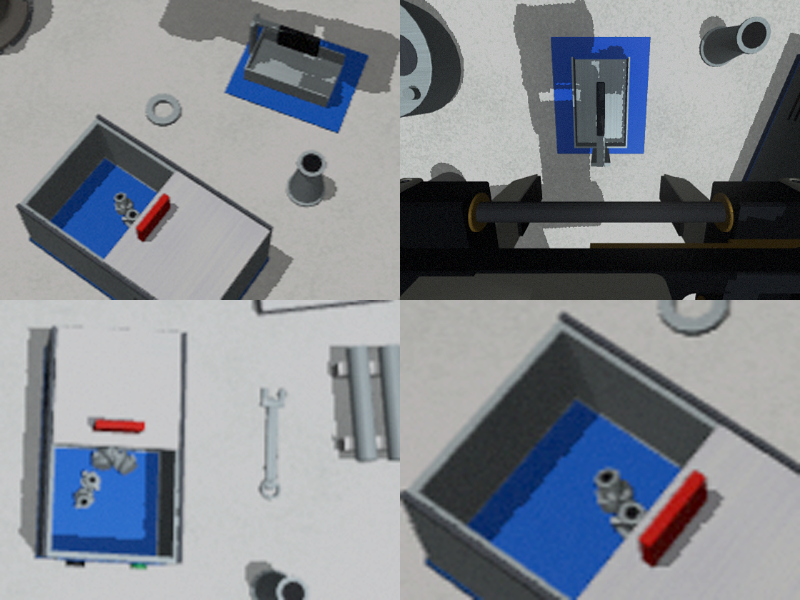

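The final picture shows the tray empty and upright, centred on the mat. The nuts lie on the blue tank floor and the cover is still open. Bystanders look unmoved and the gripper is clear, so I hand in.

```bash
python3 -c "
from plant import ticket;print(ticket.close_job())"
```

```text
the job is handed in; nothing more can be done
None
```

The job is handed in at about 27 s of robot time. No verdict was reported, so success rests on my own checks.

**What I did**
- **Cover:** I pushed it open with the shut fingers until it met its stop at about 33 N. The red grip moved 134 mm from a partly open start, which agrees with fully open.
- **Tipping:** The tool can only spin about its vertical axis, so I pivoted the tray in the jaws. Its underside rested on the tank's front rim while I lowered the grip to about 0.8 rad of tilt. I then drew the tray back so the nuts could drop.
- **Return:** After the nuts were out, the jaws still held the tray tilted at about 0.65 rad. I levelled it by dragging its lip end over the rim, then set it down with the gripper over the mat centre.

**Last checks**
- **Tray empty:** The measured weight fell from 6 N to about 2.5 N, and the final picture shows no nuts in it. It stands upright on the mat, centred by eye.
- **Nuts:** They all appear to lie on the tank floor. Two are clearly separate; the rest are in a clump beside the cover edge that I could not count one by one.
- **Cover and surroundings:** The red grip is still at (575,-234), unchanged since opening. The reducers, ring and spanner look unmoved. The jar was not in the final picture, but the arm went nowhere near it.

Nothing failed, but two points rest on estimates. The tilt angles come from the contact geometry and the wrist picture. I also did not measure the tray's final position on the mat.

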